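# Load a filter cartridge and clamp it home

## Robot

A 6-joint arm with a two-finger parallel gripper is mounted at the origin on a cart in front of the work surface, level with it; the furniture and walls round the work are solid. World frame = base frame: x ahead of the robot, y to its left, z up, the work surface at z = 0. Lengths are in m, angles in rad, forces in N, time in s.
With the tool pointing down it reaches from about 0.275 to 0.975 m from the base axis. Payload 8.4 kg.
Tool frame: the origin (TCP) lies at the very end of the fingers, on their centre line; the grasp point (between the pads) lies 19 mm behind it (robot.grip_point_offset is the distance from the TCP to the grasp point, in m); z points along the fingers, y is the line along which they close (so a half turn about z gives the same grasp; the last joint's range is limited). The gripper opens to 92 mm and grips with 3 to 60 N. Pads are 20 mm wide; open, the fingers measure 128 mm over their backs; the gripper's body (75 mm by 189 mm) begins 69 mm behind the grasp point.
Start: joints at [-1.231, 0.353, 1.633, -0, 1.155, -0.002], TCP at [0.209, -0.589, 0.215] pointing down, gripper open.
Joint ranges: [-2.63, 2.63], [-0.92, 2.1], [0.06, 2.66], [-1.3, 4.44], [0, 2.69], [-3.02, 3.02]. Speed limits (rad/s): [2.22, 2.22, 2.79, 3.14, 3.14, 3.14].

## Interface

Orientations are given as a rotation vector (axis times angle).
In Python, from bench import robot, get_image gives the robot as it stands.
- The arm moves only by the shell command python3 -m crank 'ROWS' [FORCE]. ROWS is text: rows parted by semicolons, each of 5 numbers parted by spaces: the shift along the tool's x, y, z in m, then the turn about the tool's z in rad, then the finger opening in m, from 0 to 0.0919. In form: x y z turn claw; .... A call has 1 to 20 rows; each row shifts and turns the commanded pose from where the row before left it, along the tool's axes as they then stand; what a row does not reach is not made up. A row lasts 1/8 s, in which the tool goes at most 62.5 mm and 10.7 degrees, less where a joint would pass 70% of its speed; a pose out of reach is approached as far as the arm can. A call with a gripper value outside its range is refused whole. The fingers move at their own pace and stop on an object; FORCE is the grip in N (left out, the last holds). Time passes only in rows, so rows that do not move let the fingers close. It gives the time, the measured TCP pose, the force, the opening and the grip force at its end, in the units of the state.
- robot.state(): the state, without advancing time (a new reading comes with each control period).
- get_image(name): name is "scene" or "side" or "wrist"; returns a dict with "frame" (480x640x3 uint8, red, green, blue), "vfov" (degrees; the focal length in pixels is half the picture's height over the tangent of half this angle, whatever the lens; pixels are square), "cx", "cy" (the principal point, pixels), "eye" and "attitude" of the camera in the world. Camera axes: x right, y down, z forward; pixel columns grow to the right and rows downward; lengths in m; the calibration is good to about 2 mm. A picture is of the moment at which its call begins. There is no depth.
- robot.close_job(): hands the job in; it is judged then, once.
The state is a dict: "time_s": time; "q": joint angles; "qvel": joint speeds; "tau": joint torques, N m; "ee_pos": TCP position; "tcp_rot": TCP orientation; "force": force on the tool from outside, world axes, zero at the start; "wrist_torque": the same for the moment, N m; "gripper_width": finger opening in m; "gripper_force": force on a finger pad.
Only numpy, scipy, OpenCV 4.12 (cv2) and the standard library are available. Lean on these libraries where they do the work, as an engineer would, in place of code of your own. Each camera call takes 0.05 s, during which the arm holds its last target. There are 200 camera calls.

## Task

Stand the white-and-orange filter cartridge in the socket of the clamp stand and let go of it. Then swing the red clamp arm over and press its handle down until you feel the cartridge go fully home and the clamp holds it firmly, but stop there: pressing on crushes the cartridge. Leave the arm clamped down and don't disturb the other things.

Things in the scene. Friction and masses are not known exactly. Their poses are not given: they have to be found in the camera images.
- cartridge: Filter cartridge: upright cylinder, 36 mm diameter, 60 mm tall, about 80 g; pleated white body, orange top cap (top 12 mm), grey foot whose lowest 4 mm narrow to 30 mm diameter. Origin: centre of its underside, z up along its axis. Grip it anywhere on its side.
- clamp_stand: Filter clamp stand, fixed. Origin on the worktop under the socket's axis; z up, x from the socket toward the hinge. Dark base plate x -55 to 105 mm, y +-50 mm, 12 mm thick; on it an aluminium block 70 x 70 mm round the socket, top 44 mm up. Two grey hinge posts at x = 80 mm: 24 mm long in x, out to 26 mm either side in y, 112 mm high.
- socket_mouth (a point): Centre of the round socket opening (39 mm diameter), level with the block's top, 44 mm above the worktop.
- seat (a point): In the socket, fixed in the stand 34 mm above the worktop: where the cartridge's underside first rests, 10 mm deep, on a sprung pin. Pressed down (1 to 4.5 N of spring) it sinks 4 to 16 mm more and stops hard on a brass ring: home. How far is unknown: the ring is hidden, left by the last user at any height of 18 to 30 mm above the worktop.
- clamp: Red clamp arm, 22 mm wide, 12 mm thick, on the stand. Origin on the hinge axis (stand x = 80 mm, 100 mm up). Level, its axes agree with the stand's and it runs from the hinge along -x over the socket; it opens by turning about +y, handle up and over toward +x. Starts 1.65 to 1.85 rad open (leaning back past upright). The hinge is stiff (1.7 N m): the arm stays where it is left, also when clamping.
- clamp_hinge (a point): Point on the hinge axis in the middle of the arm. The arm can turn to 0.06 rad below level.
- clamp_foot (a point): Centre of the face of the unloaded clamp foot: a rubber-faced spring foot 22 mm across, 80 mm from the hinge, face 28 mm under the arm's centre line (the point is fixed in the arm). It gives 1 mm per 12 N, at most 9 mm. It must end pressing the cartridge with 6 to 18 N: over 18 N crushes it, under 6 N leaves it loose.
- clamp_handle (a point): Centre of the black round handle bar at the arm's free end, 14 mm diameter, 80 mm long along the arm's y, 150 mm from the hinge. Pressed down with the arm near level it moves at about 11 N (hinge) plus 0.53 of the foot's force, counted straight down (rubbing adds sideways force). At 14 to 19 N it is clamped well: stop at 15 to 16 N; every mm more adds 2 to 3 N.
- blue_cap: blue ribbed screw cap, 54 mm across, 27 mm tall, lying open side down; origin: centre of its underside. Leave alone.
- amber_vial: small amber vial with black cap, 33 mm across, 60 mm tall, standing; origin: centre of its underside. Leave alone.
- timer: white lab timer, 66 x 66 x 18 mm, lying; origin: centre of its underside. Leave alone.
- hose_clamp: small grey hose pinch clamp with a brass knurled screw, 40 x 38 x 11 mm, lying flat; origin: centre of its underside. Leave alone.
- rubber_bulb: red rubber pipette bulb, 47 x 85 x 47 mm, lying; origin: centre of its underside. Leave alone.
- black_marker: black marker pen, 13 x 128 x 13 mm, lying; origin: centre of its underside. Leave alone.
- beaker: clear plastic beaker, about 60 mm across and 70 mm tall, standing empty; origin: centre of its underside. Leave alone.

How it is judged:
On the way, in this order (a step that is already met when the one before it is completed fails the run):
1. the cartridge stands in the socket, let go, the clamp still open (horizontal distance between cartridge and clamp_stand below 0.004 m and angle between cartridge's own z axis and vertical below 0.08 rad and z of cartridge in the frame of clamp_stand below 0.038 m and contact force between cartridge and the fingers below 0.1 N and z of clamp_handle in the frame of clamp_stand above 0.17 m), for 0.2 s.
2. the clamp is down and presses the cartridge home (horizontal distance between cartridge and clamp_stand below 0.004 m and angle between cartridge's own z axis and vertical below 0.08 rad and contact force between cartridge and clamp above 6 N and z of clamp_handle in the frame of clamp_stand below 0.145 m), for 0.2 s.
At the end, for the whole second after the job is handed in: Cartridge in the socket: axis within 4 mm of the socket's, tilt under 0.08 rad, underside under 31.5 mm above the worktop; clamp handle's centre under 145 mm up; the foot presses the cartridge with over 6 N (never over 18 N); all at rest and let go (all of step 2 and z of cartridge in the frame of clamp_stand below 0.0315 m and linear speed of cartridge below 0.01 m/s); the robot touches nothing.
It fails at once if the clamp presses the cartridge with more than 18 N (crushed) (contact force between cartridge and clamp above 18 N).
It fails at once if one of the other things moved by more than 2 cm (distance of any of blue_cap, amber_vial, timer, hose_clamp, rubber_bulb, black_marker, beaker from where it was at the start of the episode above 0.02 m).
It also fails if it takes over 72 s, if anything falls off the work surface, if the arm or the gripper's body presses on something with over 40 N, if the wrist force passes 120 N, or if a joint passes its speed limit or range.

## Working session

There is one attempt and no reset: what is moved stays moved. The work goes in short steps, Python scripts to look and compute and a shell command to move; the robot and the scene stay as the last step left them, time stands still between calls to the robot, and variables do not carry over. Pictures are saved under pics/ and viewed, at most 10 in all, crops included, and the job is handed in when it is done.

```bash
mkdir -p pics; ls
cat > h.py <<'E'
import numpy as np, cv2
from scipy.spatial.transform import Rotation as R
from bench import robot, get_image
def cam(n):
    d=get_image(n); return d
def rot(d):
    a=np.array(d["attitude"],float)
    return a if a.shape==(3,3) else (R.from_rotvec(a) if a.size==3 else R.from_quat(a)).as_matrix()
def ray(d,u,v):
    f=240/np.tan(np.radians(d["vfov"])/2)
    r=rot(d)@np.array([(u-d["cx"])/f,(v-d["cy"])/f,1]); return np.array(d["eye"]),r/np.linalg.norm(r)
def onz(d,u,v,z):
    e,r=ray(d,u,v); return e+r*(z-e[2])/r[2]
def proj(d,p):
    f=240/np.tan(np.radians(d["vfov"])/2)
    c=rot(d).T@(np.array(p)-np.array(d["eye"])); return c[0]/c[2]*f+d["cx"],c[1]/c[2]*f+d["cy"]
def tri(d1,p1,d2,p2):
    a,r=ray(d1,*p1); b,s=ray(d2,*p2)
    t=np.linalg.lstsq(np.c_[r,-s],b-a,rcond=None)[0]
    A=a+r*t[0];B=b+s*t[1]; return (A+B)/2,np.linalg.norm(A-B)
E
python3 - <<'E'
from h import *
ims=[]
for n in ["scene","side"]:
    d=cam(n); print(n,d["vfov"],d["cx"],d["cy"],d["eye"],d["attitude"]); cv2.imwrite(f"pics/{n}0.png",d["frame"][...,::-1])
print(robot.state())
E
```

```text
pics
scene 42.4978315885366 321.31840722310045 255.46850689192928 [-0.50806114  0.59436547  1.15349417] [-1.2675366   2.21377041 -0.96828334]
side 45.2783766322878 320.53410404709575 241.33193692930575 [-0.39761118  0.66161849  0.78361782] [-1.11256478  2.13560254 -1.22039094]
{'time_s': 0.1, 'q': array([-1.23141439e+00,  3.53598783e-01,  1.63405477e+00,  1.42628388e-05,
        1.15519537e+00, -2.44438020e-03]), 'qvel': array([ 0.00094995, -0.00209381, -0.00135015, -0.00096429,  0.00117209,
        0.0012179 ]), 'tau': array([-2.12111787e-03, -5.94912958e+01, -3.34930730e+01,  6.97203772e-02,
        1.82076590e-02, -4.04246134e-05]), 'ee_pos': array([ 0.2093353 , -0.58842803,  0.21392848]), 'tcp_rot': array([-3.09459815e+00, -5.34109284e-01,  3.10554150e-04]), 'force': array([-0.04666213,  0.186578  , -0.41409382]), 'wrist_torque': array([-0.00987766, -0.01602331,  0.03010713]), 'gripper_force': 0.0, 'gripper_width': 0.0920529586138092}
```

View pics/scene0.png

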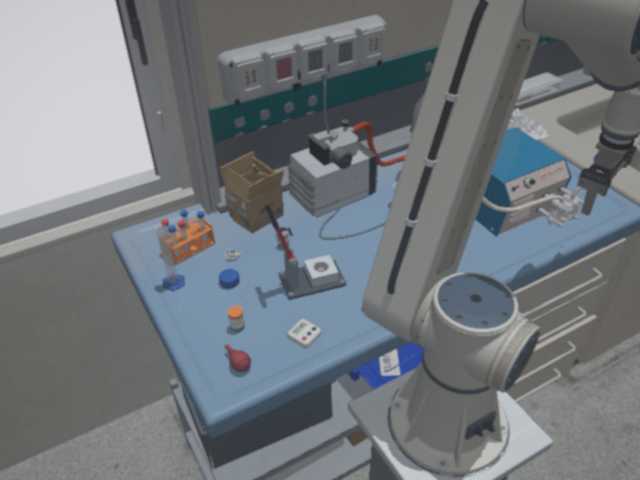

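View pics/side0.png

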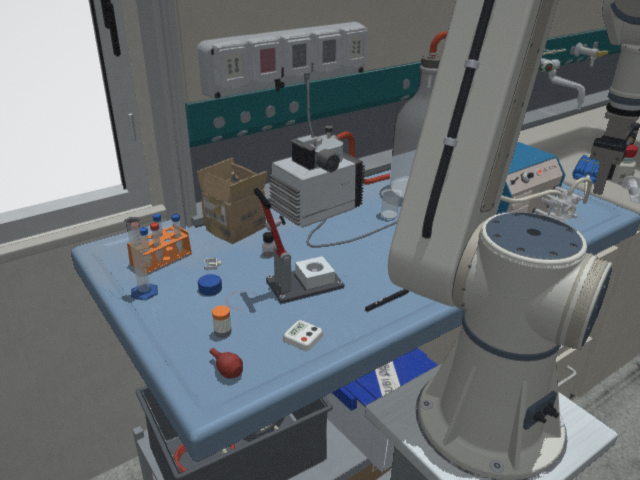

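The cartridge is at about (236,318) in scene and (222,320) in side. The socket is at (321,266) and (316,266), with the clamp leaning back and its handle at (270,210) and (260,192). I'll measure these.

Run:
```python
from h import *
D={n:cam(n) for n in["scene","side"]}
out=[]
P={}
for n,d in D.items():
    f=d["frame"]; hsv=cv2.cvtColor(f,cv2.COLOR_RGB2HSV)
    m=cv2.inRange(hsv,(5,170,120),(18,255,255)); m[:, 260:]=0; m[:290]=0
    ys,xs=np.nonzero(m); print(n,"orange",len(xs),xs.min(),xs.max(),ys.min(),ys.max(),xs.mean(),ys.mean())
    uc=(xs.min()+xs.max())/2
    P[n]=(uc,ys.mean()); print(onz(d,uc,ys.mean(),.055))
    c=f[180:340,200:360]; out.append(cv2.resize(c,(400,400),interpolation=cv2.INTER_CUBIC))
print(tri(D["scene"],P["scene"],D["side"],P["side"]))
cv2.imwrite("pics/crop1.png",np.hstack(out)[...,::-1])
```

```text
Traceback (most recent call last):
ValueError: zero-size array to reduction operation minimum which has no identity
```

Run:
```python
from h import *
D={n:cam(n) for n in["scene","side"]}
out=[]
P={}
for n,d in D.items():
    f=d["frame"]; hsv=cv2.cvtColor(f,cv2.COLOR_RGB2HSV)
    print(hsv[312,236] if n=="scene" else hsv[313,222])
    m=cv2.inRange(hsv,(4,150,100),(20,255,255)); m[:, 260:]=0; m[:290]=0; m[345:]=0
    ys,xs=np.nonzero(m); print(n,"orange",len(xs))
    if len(xs):
        print(xs.min(),xs.max(),ys.min(),ys.max(),xs.mean(),ys.mean())
        uc=(xs.min()+xs.max())/2
        P[n]=(uc,ys.mean()); print(onz(d,uc,ys.mean(),.055))
    c=f[180:340,200:360]; out.append(cv2.resize(c,(400,400),interpolation=cv2.INTER_CUBIC))
cv2.imwrite("pics/crop1.png",np.hstack(out)[...,::-1])
print(tri(D["scene"],P["scene"],D["side"],P["side"]))
```

```text
[ 12 156 203]
scene orange 80
229 240 308 316 234.775 311.725
[0.47002227 0.279773   0.055     ]
[ 12 175 218]
side orange 177
213 228 306 318 220.5819209039548 312.1638418079096
[0.46921371 0.27849027 0.055     ]
(array([0.46788565, 0.27979424, 0.05669811]), np.float64(0.001429742851667504))
```

View pics/crop1.png

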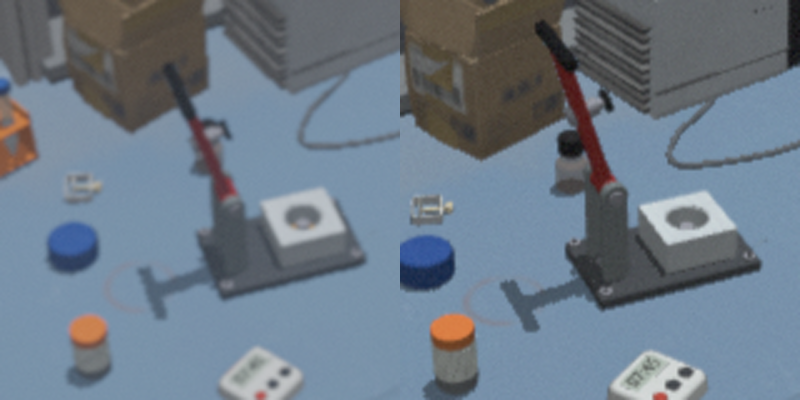

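Crop: the hole centre is at scene (321,267) and side (315,267). A faint ring at scene (256,294), beside the cartridge, may be the rim of the clear beaker. Next I compute the stand pose.

Run:
```python
from h import *
D={n:cam(n) for n in["scene","side"]}
def px(n,x,y): return (200+(x-(400 if n=="side" else 0))/2.5,180+y/2.5)
pts={"hole":[(303,217),(687,217),.044],"pfl":[(222,293),(604,303),.012],"pr":[(364,256),(760,263),.012],"pbl":[(198,236),(567,247),.012],
"hinge_top":[(229,190),(612,185),.112],"handle_a":[(168,66),(538,25),.25],"handle_b":[(190,116),(574,65),.25],
"ringL":[(105,285),(463,303),.07],"ringR":[(170,285),(545,303),.07],"ringT":[(140,264),(500,279),.07],
"blue":[(73,232),(427,246),.027],"vialcap":[(213,128),(570,141),.06],"timer":[(262,372),(657,378),.018]}
for k,(a,b,z) in pts.items():
    A=px("scene",*a);B=px("side",*b)
    print(k,onz(D["scene"],*A,z).round(4),onz(D["side"],*B,z).round(4),*[np.round(t,4) for t in tri(D["scene"],A,D["side"],B)])
```

```text
hole [0.5092 0.0161 0.044 ] [0.5119 0.0145 0.044 ] [0.5045 0.0192 0.0496] 0.0009
pfl [0.4833 0.1273 0.012 ] [0.4796 0.1266 0.012 ] [0.4839 0.1255 0.0096] 0.003
pr [ 0.4546 -0.0256  0.012 ] [ 0.4503 -0.0253  0.012 ] [ 0.4562 -0.0282  0.0082] 0.0031
pbl [0.5702 0.11   0.012 ] [0.5726 0.1089 0.012 ] [0.5656 0.1125 0.0172] 0.0008
hinge_top [0.5186 0.0955 0.112 ] [0.5064 0.0993 0.112 ] [0.5332 0.0856 0.0944] 0.0056
handle_a [0.5667 0.129  0.25  ] [0.5686 0.1309 0.25  ] [0.5692 0.1292 0.2488] 0.0026
handle_b [0.4895 0.1449 0.25  ] [0.4894 0.1435 0.25  ] [0.4869 0.1455 0.2519] 0.0011
ringL [0.5008 0.2442 0.07  ] [0.4784 0.2619 0.07  ] [ 0.5707  0.2199 -0.0051] 0.0001
ringR [0.4684 0.1896 0.07  ] [0.4408 0.2067 0.07  ] [ 0.5347  0.159  -0.0071] 0.0065
ringT [0.5094 0.2023 0.07  ] [0.4908 0.221  0.07  ] [0.5743 0.1784 0.002 ] 0.0023
blue [0.6287 0.2268 0.027 ] [0.6271 0.2249 0.027 ] [0.6261 0.2265 0.0286] 0.0024
vialcap [0.6679 0.0381 0.06  ] [0.6683 0.0464 0.06  ] [0.6869 0.0323 0.0451] 0.0062
timer [0.3652 0.1459 0.018 ] [0.3621 0.1491 0.018 ] [0.3745 0.141  0.0058] 0.0003
```

The ring lies on the table surface, so it is only a mark. The stand is at about (0.51,0.016) with its x axis at about 79.5°. I'll move above and in front of the cartridge with the gripper turned so it closes along the stand's y axis.

```bash
python3 -m crank '0 0 -0.015 -0.174 0.0919; 0 0 -0.015 -0.174 0.0919; 0 0 -0.015 -0.174 0.0919; 0 0 -0.015 -0.174 0.0919; 0 0 -0.015 -0.174 0.0919; 0 0 -0.015 -0.174 0.0919' && python3 -m crank '0.045 0.003 0 0 0.0919; 0.045 0.003 0 0 0.0919; 0.045 0.003 0 0 0.0919; 0.045 0.003 0 0 0.0919; 0.045 0.003 0 0 0.0919; 0.045 0.003 0 0 0.0919; 0.045 0.003 0 0 0.0919; 0.045 0.003 0 0 0.0919; 0.045 0.003 0 0 0.0919; 0.045 0.003 0 0 0.0919; 0.045 0.003 0 0 0.0919; 0.045 0.003 0 0 0.0919; 0.045 0.003 0 0 0.0919; 0.045 0.003 0 0 0.0919; 0.045 0.003 0 0 0.0919; 0.045 0.003 0 0 0.0919; 0.045 0.003 0 0 0.0919; 0.045 0.003 0 0 0.0919; 0 0 0 0 0.0919'
python3 - <<'E'
from h import *
d=cam("wrist"); print(d["eye"],rot(d).round(3),d["vfov"]); cv2.imwrite("pics/w1.png",d["frame"][...,::-1])
for p in [(.469,.279,.06),(.5105,.0155,.044)]: print(proj(d,p))
E
```

```text
time_s: 1.15
ee_pos: [0.2095, -0.5888, 0.3051]
tcp_rot: [-2.411, -2.014, 0.0]
force: [-0.2, 0.2, -0.1]
gripper_width: 0.0921
gripper_force: 0.0
time_s: 3.52
ee_pos: [0.4119, 0.1996, 0.3044]
tcp_rot: [-2.414, -2.01, -0.0]
force: [-0.4, -0.8, -0.2]
gripper_width: 0.0921
gripper_force: 0.0
[0.4256657  0.28022025 0.47216168] [[ 0.983 -0.174 -0.053]
 [-0.182 -0.942 -0.28 ]
 [-0.001  0.285 -0.958]] 64.18976195708379
(np.float64(361.0815068618809), np.float64(114.33317944466475))
(np.float64(424.28890506934897), np.float64(324.7467335927971))
```

View pics/w1.png

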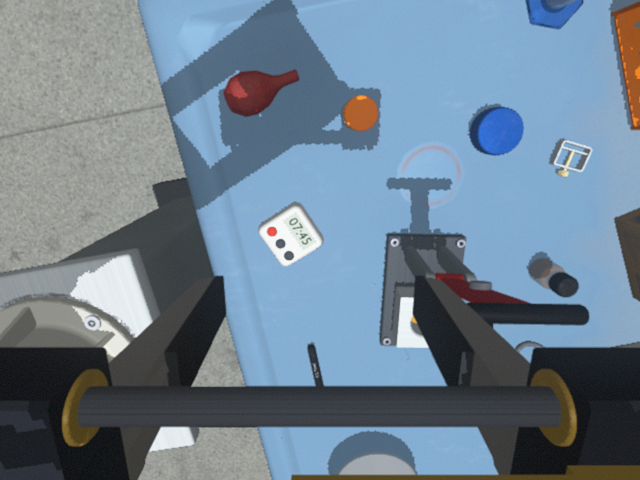

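The wrist view shows the cap at (361,113), within 1 px of the prediction. The bulb's tip is at (298,75), so I'll approach with a narrower opening. The plate corners are at about (386,235), (467,235) and (381,346).

Run:
```python
from h import *
d=cam("wrist");f=d["frame"];hsv=cv2.cvtColor(f,cv2.COLOR_RGB2HSV)
m=cv2.inRange(hsv,(4,150,80),(20,255,255)); m[:,420:]=0; m[160:]=0;m[:,:320]=0
c=max(cv2.findContours(m,0,2)[0],key=cv2.contourArea); print(cv2.fitEllipse(c),cv2.minEnclosingCircle(c))
(u,v)=cv2.fitEllipse(c)[0]; p=onz(d,u,v,.06);print("cap",p, 18/1000*240/np.tan(np.radians(d['vfov']/2))/.41)
s=robot.state();Rt=R.from_rotvec(s["tcp_rot"]).as_matrix();print("tool delta",Rt.T@(p-s["ee_pos"]),Rt.round(3))
g=cv2.cvtColor(f,cv2.COLOR_RGB2GRAY); k=(g<90).astype(np.uint8)
# plate outer-left edge: first dark px per row
pts=[]
for r in range(245,340,5):
    x=np.nonzero(k[r,370:410])[0]
    if len(x): pts.append((370+x[0]-.5,r))
L=[onz(d,*q,.006)[:2] for q in pts]; L=np.array(L); vx,vy,x0,y0=cv2.fitLine(L.astype(np.float32),cv2.DIST_HUBER,0,.001,.001).ravel()
print("edge dir deg",np.degrees(np.arctan2(vy,vx)),x0,y0, np.array(pts)[[0,-1]])
pts=[]
for q in range(395,462,5):
    y=np.nonzero(k[222:250,q])[0]
    if len(y): pts.append((q,222+y[0]-.5))
T=np.array([onz(d,*q,.012)[:2] for q in pts]);vx,vy,x1,y1=cv2.fitLine(T.astype(np.float32),cv2.DIST_HUBER,0,.001,.001).ravel()
print("top edge dir",np.degrees(np.arctan2(vy,vx)),x1,y1)
for q in [(394,242),(460,242),(387,341)]: print(q,onz(d,*q,.012))
```

```text
((360.7492980957031, 110.94153594970703), (32.468788146972656, 34.55977249145508), 19.748565673828125) ((360.5507507324219, 110.74873352050781), 17.61300277709961)
cap [0.46853584 0.28057595 0.06      ] 16.800090454199758
tool delta [0.09264172 0.04127348 0.24423186] [[ 0.183  0.983 -0.001]
 [ 0.983 -0.183 -0.001]
 [-0.001 -0.001 -1.   ]]
edge dir deg 78.65357 0.4695255 0.056469582 [[386.5 245. ]
 [379.5 335. ]]
top edge dir -11.629726 0.53373754 0.12314084
(394, 242) [0.49085103 0.11761811 0.012     ]
(460, 242) [0.5726266  0.10243849 0.012     ]
(387, 341) [ 0.46329432 -0.02172718  0.012     ]
```

```bash
python3 -m crank '0.031 0.0138 0 0 0.065; 0.031 0.0138 0 0 0.065; 0.0306 0.0137 0 0 0.065; 0 0 0.05 0 0.065; 0 0 0.05 0 0.065; 0 0 0.04 0 0.065; 0 0 0.04 0 0.065; 0 0 0.03 0 0.065; 0 0 0.03 0 0.065; 0 0 0.02 0 0.065; 0 0 0.02 0 0.065; 0 0 0 0 0.065' 15 && python3 -m crank '0 0 0 0 0.03; 0 0 0 0 0.03; 0 0 0 0 0.03; 0 0 0 0 0.03;0 0 0 0 0.03' 15
```

```text
time_s: 5.12
ee_pos: [0.4684, 0.279, 0.0238]
tcp_rot: [-2.418, -2.005, 0.004]
force: [-0.0, -0.2, -0.8]
gripper_width: 0.065
gripper_force: 0.0
time_s: 5.75
ee_pos: [0.4696, 0.2811, 0.0253]
tcp_rot: [2.417, 2.007, 0.001]
force: [0.1, -1.6, 6.5]
gripper_width: 0.0358
gripper_force: 15.0
```

```bash
python3 -m crank '0 0 -0.01 0 0.03; 0 0 -0.035 0 0.03; 0 0 -0.045 0 0.03; 0 0 -0.045 0 0.03; 0 0 -0.045 0 0.03; 0 0 -0.045 0 0.03; -0.038 -0.0133 0 0 0.03; -0.038 -0.0133 0 0 0.03; -0.038 -0.0133 0 0 0.03; -0.038 -0.0133 0 0 0.03; -0.0416 0.028 0 0 0.03; -0.0416 0.028 0 0 0.03; -0.0416 0.028 0 0 0.03; -0.0416 0.028 0 0 0.03; -0.0416 0.028 0 0 0.03; 0 0 0 0 0.03;0 0 0 0 0.03' 15
python3 - <<'E'
from h import *
d=cam("wrist"); print(d["eye"]); cv2.imwrite("pics/w2.png",d["frame"][...,::-1])
for p in [(.5105,.0155,.044),(.5132,.0201,.044)]: print(proj(d,p))
E
```

```text
time_s: 7.88
ee_pos: [0.4876, -0.0887, 0.2496]
tcp_rot: [-2.417, -2.005, 0.0]
force: [0.3, -0.4, -0.6]
gripper_width: 0.0355
gripper_force: 15.0
[ 0.50182277 -0.00817739  0.4172889 ]
(np.float64(324.1828728804208), np.float64(92.82308209283147))
(np.float64(326.17341806234566), np.float64(86.9652167392887))
```

View pics/w2.png

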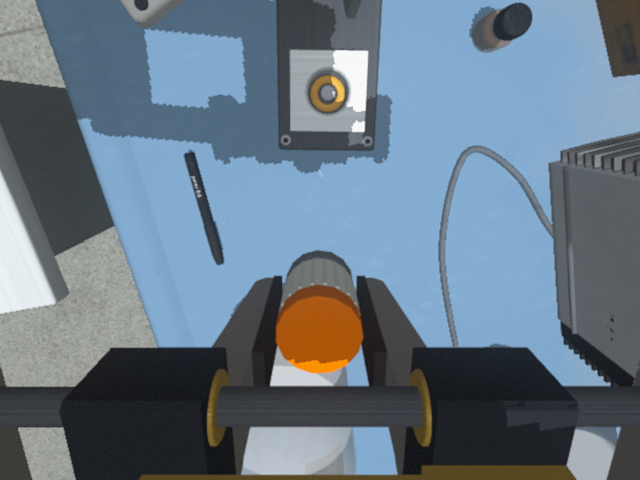

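The socket is clearly visible at (328,92), with its brass ring inside. The block top spans about x 290–367, y 50–132. The cartridge hangs straight in the fingers. A clear bottle or beaker stands below, at (300,420), so I'll stay high there.

Run:
```python
from h import *
d=cam("wrist");f=d["frame"];g=cv2.cvtColor(f,cv2.COLOR_RGB2GRAY); hsv=cv2.cvtColor(f,cv2.COLOR_RGB2HSV)
# block top = low saturation bright, enclosed area
m=((g>110)&(hsv[...,1]<40)).astype(np.uint8); m[:40]=0;m[150:]=0;m[:,:270]=0;m[:,390:]=0
cs=cv2.findContours(m,cv2.RETR_CCOMP,cv2.CHAIN_APPROX_NONE)
c=max(cs[0],key=cv2.contourArea); print(cv2.boundingRect(c),cv2.contourArea(c))
W=np.array([onz(d,*q,.044)[:2] for q in c.reshape(-1,2)],np.float32); r=cv2.minAreaRect(W*1000); print("block rect mm",r)
for cc,h in zip(cs[0],cs[1][0]):
    if h[3]>=0 and cv2.contourArea(cc)>200:
        H=np.array([onz(d,*q,.044)[:2] for q in cc.reshape(-1,2)],np.float32)
        print("hole mm",cv2.fitEllipse(H*1000),cv2.boundingRect(cc))
s=robot.state();print(s["ee_pos"])
# plate edges
k=g<75
for r in (60,140):
    x=np.nonzero(k[r,260:400])[0]+260; a=onz(d,x.min()-.5,r,.012);b=onz(d,x.max()+.5,r,.012);print(r,x.min(),x.max(),a[:2],b[:2],(a+b)[:2]/2)
```

```text
(290, 50, 87, 96) 6542.5
block rect mm ((516.7048950195312, 9.932853698730469), (82.36717987060547, 77.45233917236328), 78.0972900390625)
hole mm ((513.2823486328125, 15.423297882080078), (37.384220123291016, 38.90531539916992), 40.037723541259766) (307, 69, 43, 47)
[ 0.48769777 -0.0880034   0.24966463]
60 278 288 [0.47196468 0.05589069] [0.48248213 0.05390697] [0.4772234  0.05489883]
140 279 373 [ 0.45668453 -0.018175  ] [ 0.55275242 -0.03626314] [ 0.50471848 -0.02721907]
```

Run:
```python
from h import *
d=cam("wrist");f=d["frame"];hsv=cv2.cvtColor(f,cv2.COLOR_RGB2HSV);s=robot.state()
m=cv2.inRange(hsv,(4,150,80),(20,255,255)); m[:240]=0; m[390:]=0;m[:,:260]=0;m[:,380:]=0
c=max(cv2.findContours(m,0,2)[0],key=cv2.contourArea)
zt=s["ee_pos"][2]+.0347
c=c.reshape(-1,2); W=np.array([onz(d,*q,zt)[:2] for q in c],np.float32)
# bottom part of cap image = near rim? fit circle r=18 to lower (image) arc, rows>330
from scipy.optimize import least_squares
for lo,hi in [(325,365),(335,368)]:
    A=W[(c[:,1]>lo)&(c[:,1]<hi)]
    o=least_squares(lambda p:np.hypot(A[:,0]-p[0],A[:,1]-p[1])-.018,s["ee_pos"][:2]);print(o.x,abs(o.fun).max(),s["ee_pos"],len(A))
Rt=R.from_rotvec(s["tcp_rot"]).as_matrix(); print(Rt.T@(np.r_[o.x,zt]-s["ee_pos"]), Rt.round(4), c[:,0].min(),c[:,0].max(),c[:,1].min(),c[:,1].max())
```

```text
[ 0.48685666 -0.08413763] 0.0013172725198928627 [ 0.4877969  -0.08795329  0.24971408] 40
[ 0.48694186 -0.08482302] 0.0010666135619849908 [ 0.4877969  -0.08795329  0.24971408] 43
[ 0.00292881 -0.00141892 -0.03469911] [[ 1.827e-01  9.832e-01 -1.000e-04]
 [ 9.832e-01 -1.827e-01  2.000e-04]
 [ 2.000e-04 -2.000e-04 -1.000e+00]] 275 363 286 372
```

```bash
python3 -m crank '0.035 0.0023 0 0 0.03; 0.035 0.0023 0 0 0.03; 0.0352 0.0023 0 0 0.03; 0 0 0.04 0 0.03; 0 0 0.04 0 0.03; 0 0 0.04 0 0.03; 0 0 0.03 0 0.03; 0 0 0.02 0 0.03; 0 0 0 0 0.03; 0 0 0 0 0.03' 15
python3 - <<'E'
from h import *
s=robot.state();print(s["ee_pos"],s["force"]); o=[]
for n in["scene","side"]:
    d=cam(n);print(proj(d,(.5133,.0154,.044)))
    u,v=map(int,proj(d,(.5133,.0154,.05)));o.append(cv2.resize(d["frame"][v-40:v+40,u-40:u+40],(400,400),interpolation=cv2.INTER_CUBIC))
cv2.imwrite("pics/ins1.png",np.hstack(o)[...,::-1])
E
```

```text
time_s: 9.28
ee_pos: [0.5148, 0.0137, 0.0805]
tcp_rot: [2.416, 2.007, 0.001]
force: [-0.1, 0.1, -1.2]
gripper_width: 0.0358
gripper_force: 15.0
[0.51484921 0.01366449 0.08047131] [-0.05382375  0.08446429 -1.21559999]
(np.float64(320.65443456481347), np.float64(265.77219046703857))
(np.float64(314.1479743623499), np.float64(266.63948648803216))
```

View pics/ins1.png

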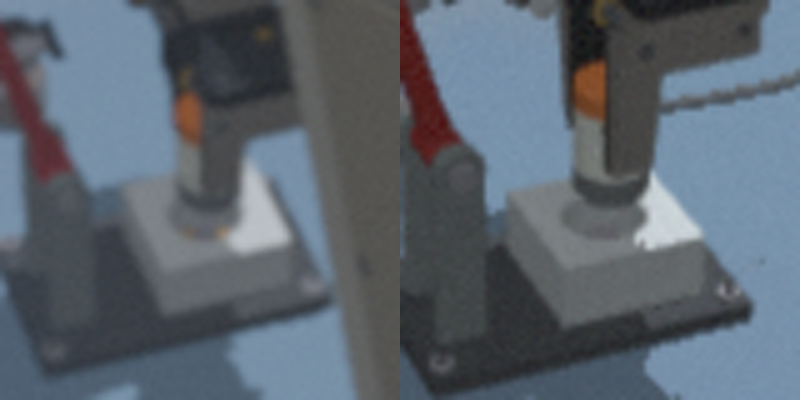

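The side view shows the foot at column 610 and the hole at column 604, so the cartridge is about 2 mm off toward -y. I'll shift it and lower slowly.

```bash
python3 -m crank '0.0018 -0.0005 0.002 0 0.03; 0 0 0.003 0 0.03; 0 0 0.003 0 0.03; 0 0 0.002 0 0.03; 0 0 0 0 0.03; 0 0 0 0 0.03' 15; python3 -m crank '0 0 0.002 0 0.03; 0 0 0.002 0 0.03; 0 0 0 0 0.03; 0 0 0 0 0.03'
```

```text
time_s: 10.12
ee_pos: [0.5143, 0.015, 0.0696]
tcp_rot: [-2.417, -2.007, 0.0]
force: [0.8, -0.3, -0.9]
gripper_width: 0.0354
gripper_force: 15.0
time_s: 10.62
ee_pos: [0.5143, 0.015, 0.0656]
tcp_rot: [-2.417, -2.007, -0.0]
force: [0.5, 0.2, -0.9]
gripper_width: 0.0352
gripper_force: 15.0
```

```bash
python3 -m crank '0 0 0.002 0 0.03; 0 0 0.002 0 0.03; 0 0 0 0 0.03; 0 0 0 0 0.03'; python3 -m crank '0 0 0.001 0 0.03; 0 0 0.001 0 0.03; 0 0 0 0 0.03; 0 0 0 0 0.03'
```

```text
time_s: 11.12
ee_pos: [0.5145, 0.0151, 0.0616]
tcp_rot: [2.417, 2.007, 0.001]
force: [2.3, 1.9, -1.6]
gripper_width: 0.0357
gripper_force: 15.0
time_s: 11.62
ee_pos: [0.5145, 0.0151, 0.0597]
tcp_rot: [2.417, 2.007, 0.001]
force: [4.2, 2.7, 0.2]
gripper_width: 0.0359
gripper_force: 15.0
```

```bash
python3 -m crank '0 0 0 0 0.06; 0 0 0 0 0.06; 0 0 0 0 0.06; 0 0 0 0 0.06; 0 0 0 0 0.06; 0 0 -0.03 0 0.06; 0 0 -0.04 0 0.06; 0 0 -0.05 0 0.06; 0 0 -0.05 0 0.06; 0 0 0 0 0.06'
python3 - <<'E'
from h import *
s=robot.state();print(s["ee_pos"],s["q"].round(2)); o=[]
for n in["scene","side"]:
    d=cam(n)
    u,v=map(int,proj(d,(.5133,.0454,.11)));o.append(cv2.resize(d["frame"][v-60:v+60,u-60:u+60],(400,400),interpolation=cv2.INTER_CUBIC))
cv2.imwrite("pics/ins2.png",np.hstack(o)[...,::-1])
E
```

```text
time_s: 12.88
ee_pos: [0.5167, 0.0151, 0.2335]
tcp_rot: [2.414, 2.004, 0.009]
force: [-0.2, 0.9, -1.1]
gripper_width: 0.0599
gripper_force: 0.0
[0.51665185 0.01505142 0.23353068] [ 0.03  0.16  1.85 -0.    1.13  0.21]
```

View pics/ins2.png

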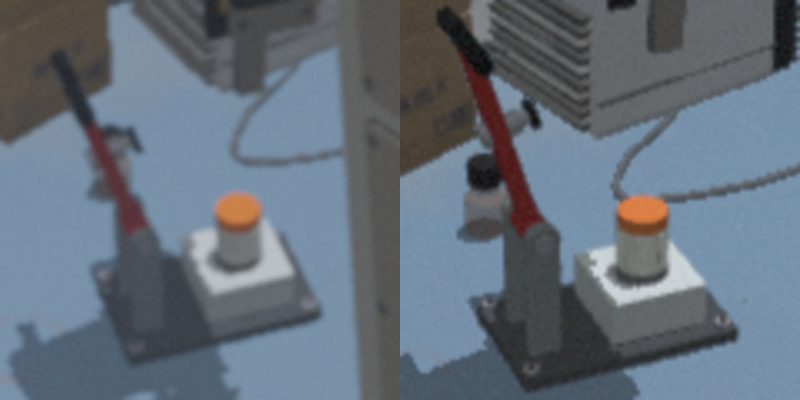

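The cartridge stands upright in the socket, at side crop (640,235). Next I go over the clamp and behind it, with the fingers closed.

```bash
python3 -m crank '0 0 -0.05 0 0.0; 0 0 -0.05 0 0.0; 0.04 0 0 0 0.0; 0.04 0 0 0 0.0; 0.04 0 0 0 0.0; 0.035 0 0 0 0.0; 0 0 0.04 0 0.0; 0 0 0.04 0 0.0; 0 0 0.018 0 0.0; 0 0 0 0 0.0; 0 0 0 0 0.0'; python3 -m crank '-0.005 0 0 0 0; -0.005 0 0 0 0; -0.005 0 0 0 0; -0.005 0 0 0 0'
```

```text
time_s: 14.35
ee_pos: [0.5435, 0.1675, 0.2326]
tcp_rot: [2.417, 2.006, 0.002]
force: [0.5, -0.5, -0.3]
gripper_width: 0.0003
gripper_force: 0.0
time_s: 14.85
ee_pos: [0.5396, 0.149, 0.2322]
tcp_rot: [-2.417, -2.004, -0.006]
force: [0.7, 12.8, 3.2]
gripper_width: 0.0008
gripper_force: 6.5
```

```bash
python3 -m crank '-0.01 0 0 0 0; -0.01 0 0 0 0; -0.01 0 0 0 0; -0.01 0 0 0 0; -0.01 0 0 0 0; -0.01 0 0 0 0; -0.01 0 0 0 0; -0.01 0 0 0 0; 0 0 0 0 0'; python3 -m crank '-0.007 0 0.003 0 0; -0.007 0 0.003 0 0; -0.007 0 0.003 0 0; -0.007 0 0.004 0 0; -0.007 0 0.004 0 0; -0.007 0 0.004 0 0; -0.006 0 0.004 0 0; -0.006 0 0.005 0 0; 0 0 0 0 0'
```

```text
time_s: 15.98
ee_pos: [0.5252, 0.0705, 0.2318]
tcp_rot: [-2.417, -2.004, -0.007]
force: [3.6, 8.2, -3.2]
gripper_width: 0.0009
gripper_force: 4.0
time_s: 17.1
ee_pos: [0.5147, 0.0164, 0.2025]
tcp_rot: [-2.417, -2.005, -0.003]
force: [-2.1, 5.5, 6.5]
gripper_width: 0.0003
gripper_force: 3.7
```

```bash
python3 -m crank '0.006 0 0 0 0; 0 0 -0.02 0 0; 0 0 -0.02 0 0; -0.014 0 0 0 0; -0.014 0 0 0 0; 0 0 0.008 0 0; 0 0 0 0 0; 0 0 0 0 0';  python3 -m crank '0 0 0.004 0 0; 0 0 0.004 0 0; 0 0 0.004 0 0; 0 0 0.004 0 0;0 0 0 0 0'
```

```text
time_s: 18.1
ee_pos: [0.5102, -0.0055, 0.2331]
tcp_rot: [-2.417, -2.006, 0.001]
force: [0.5, 0.4, 0.0]
gripper_width: 0.0003
gripper_force: 0.0
time_s: 18.73
ee_pos: [0.5103, -0.0057, 0.2173]
tcp_rot: [-2.417, -2.006, 0.001]
force: [-0.4, -0.6, -0.4]
gripper_width: -0.0
gripper_force: 0.0
```

Run:
```python
from h import *
o=[]
for n in["scene","side"]:
    d=cam(n)
    u,v=map(int,proj(d,(.5133,.0354,.15)));o.append(cv2.resize(d["frame"][v-60:v+60,u-60:u+60],(400,400),interpolation=cv2.INTER_CUBIC))
cv2.imwrite("pics/cl1.png",np.hstack(o)[...,::-1])
```

```text
(no output)
```

View pics/cl1.png

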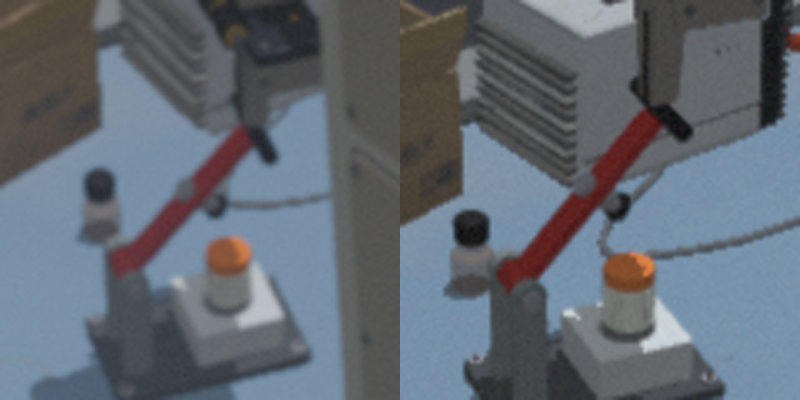

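The tip is right above the handle bar, at side crop (660,105). I'll push down along the arc.

```bash
python3 -m crank '-0.004 0 0.004 0 0; -0.005 0 0.005 0 0; -0.005 0 0.005 0 0; -0.005 0 0.006 0 0; -0.004 0 0.005 0 0; -0.004 0 0.005 0 0; -0.004 0 0.005 0 0; 0 0 0 0 0; 0 0 0 0 0'; python3 -m crank '-0.004 0 0.006 0 0; -0.003 0 0.006 0 0;-0.003 0 0.005 0 0;0 0 0 0 0; 0 0 0 0 0'
```

```text
time_s: 19.95
ee_pos: [0.505, -0.0359, 0.1829]
tcp_rot: [2.417, 2.006, 0.001]
force: [-0.8, 2.6, 3.8]
gripper_width: 0.0006
gripper_force: 1.9
time_s: 20.58
ee_pos: [0.5031, -0.046, 0.1657]
tcp_rot: [2.417, 2.007, 0.001]
force: [-0.1, 2.6, 2.9]
gripper_width: 0.0004
gripper_force: 1.4
```

```bash
python3 -m crank '-0.001 0 0.002 0 0; -0.001 0 0.002 0 0; -0.001 0 0.002 0 0; -0.001 0 0.002 0 0; -0.001 0 0.002 0 0'|egrep 'pos|force:'; for i in 1 2 3; do :; done; python3 -m crank '-0.0005 0 0.0015 0 0; -0.0005 0 0.0015 0 0'|egrep 'pos|force:'; python3 -m crank '-0.0005 0 0.0015 0 0; -0.0005 0 0.0015 0 0'|egrep 'pos|force:'; python3 -m crank '-0.0003 0 0.001 0 0; -0.0003 0 0.001 0 0'|egrep 'pos|force:'
```

```text
ee_pos: [0.5024, -0.0502, 0.1561]
force: [-0.6, 6.5, 8.6]
gripper_force: 4.3
ee_pos: [0.5021, -0.0512, 0.1531]
force: [-1.9, 5.9, 9.1]
gripper_force: 4.5
ee_pos: [0.5019, -0.0523, 0.1502]
force: [-1.7, 6.7, 9.5]
gripper_force: 4.7
ee_pos: [0.5018, -0.0529, 0.1482]
force: [-1.5, 6.0, 9.3]
gripper_force: 4.8
```

```bash
for r in 1; do python3 -m crank '-0.0003 0 0.001 0 0; -0.0002 0 0.001 0 0'|egrep 'pos|force:'; python3 -m crank '-0.0003 0 0.001 0 0; -0.0002 0 0.001 0 0'|egrep 'pos|^force:'; python3 -m crank '-0.0003 0 0.001 0 0'|egrep 'pos|^force:'; done
```

```text
ee_pos: [0.5017, -0.0535, 0.1462]
force: [-1.9, 4.3, 10.2]
gripper_force: 5.0
ee_pos: [0.5016, -0.0541, 0.1443]
force: [-1.1, 4.1, 10.6]
ee_pos: [0.5015, -0.0544, 0.1432]
force: [-2.0, 4.0, 9.7]
```

```bash
python3 -m crank '-0.0003 0 0.001 0 0'|egrep 'pos|^force:'; python3 -m crank '-0.0002 0 0.001 0 0'|egrep 'pos|^force:'
```

```text
ee_pos: [0.5014, -0.0547, 0.1422]
force: [-1.7, 3.3, 9.8]
ee_pos: [0.5014, -0.055, 0.1412]
force: [-1.8, 4.1, 11.0]
```

```bash
python3 -m crank '-0.0002 0 0.001 0 0'|egrep 'pos|^force:'; python3 -m crank '-0.0002 0 0.001 0 0'|egrep 'pos|^force:'
```

```text
ee_pos: [0.5014, -0.0552, 0.1402]
force: [-2.5, 2.8, 10.4]
ee_pos: [0.5013, -0.0555, 0.1392]
force: [-1.8, 2.9, 11.1]
```

```bash
python3 -m crank '-0.0002 0 0.001 0 0'|egrep 'pos|^force:'
```

```text
ee_pos: [0.5012, -0.0557, 0.1383]
force: [-1.3, 3.0, 10.8]
```

```bash
python3 -m crank '-0.0002 0 0.001 0 0'|egrep 'pos|^force:'; python3 -m crank '-0.0002 0 0.001 0 0'|egrep 'pos|^force:'
```

```text
ee_pos: [0.5012, -0.0559, 0.1372]
force: [-1.8, 2.8, 10.7]
ee_pos: [0.5012, -0.0562, 0.1363]
force: [-2.2, 2.5, 11.0]
```

```bash
python3 -m crank '-0.0002 0 0.001 0 0'|egrep 'pos|^force:'
```

```text
ee_pos: [0.5011, -0.0564, 0.1353]
force: [-1.9, 2.4, 12.0]
```

```bash
python3 -m crank '-0.0002 0 0.001 0 0'|egrep 'pos|^force:'
```

```text
ee_pos: [0.5011, -0.0567, 0.1343]
force: [-2.5, 1.5, 11.4]
```

```bash
python3 -m crank '-0.0002 0 0.001 0 0'|egrep 'pos|^force:'; python3 -m crank '-0.0002 0 0.001 0 0'|egrep 'pos|^force:'
```

```text
ee_pos: [0.5011, -0.0569, 0.1333]
force: [-3.2, 2.1, 11.9]
ee_pos: [0.501, -0.0571, 0.1323]
force: [-2.6, 1.9, 11.1]
```

```bash
python3 -m crank '-0.0002 0 0.001 0 0'|egrep 'pos|^force:'
```

```text
ee_pos: [0.5009, -0.0573, 0.1313]
force: [-2.5, 2.1, 11.4]
```

```bash
python3 -m crank '-0.0002 0 0.001 0 0'|egrep 'pos|^force:'; python3 -m crank '-0.0002 0 0.001 0 0'|egrep 'pos|^force:'
```

```text
ee_pos: [0.5009, -0.0575, 0.1303]
force: [-2.5, 2.4, 11.0]
ee_pos: [0.5009, -0.0577, 0.1293]
force: [-2.4, 1.5, 11.7]
```

```bash
python3 -m crank '-0.0001 0 0.001 0 0'|egrep 'pos|^force:'
```

```text
ee_pos: [0.5008, -0.0579, 0.1283]
force: [-3.0, 1.1, 12.5]
```

```bash
python3 -m crank '-0.0001 0 0.001 0 0'|egrep 'pos|^force:'
```

```text
ee_pos: [0.5008, -0.058, 0.1273]
force: [-2.8, 1.2, 11.6]
```

```bash
python3 -m crank '-0.0001 0 0.001 0 0'|egrep 'pos|^force:'; python3 -m crank '-0.0001 0 0.001 0 0'|egrep 'pos|^force:'
```

```text
ee_pos: [0.5008, -0.0582, 0.1263]
force: [-2.9, 0.9, 11.4]
ee_pos: [0.5007, -0.0583, 0.1253]
force: [-3.1, 0.6, 12.2]
```

```bash
python3 -m crank '-0.0001 0 0.001 0 0'|egrep 'pos|^force:'
```

```text
ee_pos: [0.5007, -0.0585, 0.1243]
force: [-2.6, -0.4, 11.5]
```

```bash
python3 -m crank '-0.0001 0 0.001 0 0'|egrep 'pos|^force:'
```

```text
ee_pos: [0.5007, -0.0586, 0.1233]
force: [-2.7, 0.7, 12.2]
```

```bash
python3 -m crank '-0.0001 0 0.001 0 0'|egrep 'pos|^force:'; python3 -m crank '-0.0001 0 0.001 0 0'|egrep 'pos|^force:'
```

```text
ee_pos: [0.5006, -0.0588, 0.1223]
force: [-2.7, 0.2, 12.3]
ee_pos: [0.5007, -0.0589, 0.1214]
force: [-4.4, 0.2, 14.8]
```

```bash
python3 -m crank '-0.0001 0 0.001 0 0'|egrep 'pos|^force:'
```

```text
ee_pos: [0.5007, -0.059, 0.1205]
force: [-4.0, -1.3, 16.4]
```

```bash
python3 -m crank '-0.0001 0 0.001 0 0'|egrep 'pos|^force:'
```

```text
ee_pos: [0.5006, -0.0591, 0.1197]
force: [-5.3, -0.2, 19.2]
```

The cartridge is home: force jumped from 12 N to 19 N at the handle. I'll lift off at once without pressing further.

```bash
python3 -m crank '0 0 -0.01 0 0; 0 0 -0.02 0 0; 0 0 -0.04 0 0; 0 0 -0.05 0 0; 0 0 -0.02 0 0; 0 0 0 0 0; 0 0 0 0 0; 0 0 0 0 0'
python3 - <<'E'
from h import *
o=[]
for n in["scene","side"]:
    d=cam(n)
    u,v=map(int,proj(d,(.5133,.0354,.09)));o.append(cv2.resize(d["frame"][v-50:v+50,u-50:u+50],(400,400),interpolation=cv2.INTER_CUBIC))
cv2.imwrite("pics/end.png",np.hstack(o)[...,::-1])
E
```

```text
time_s: 26.58
ee_pos: [0.4997, -0.0585, 0.2571]
tcp_rot: [-2.416, -2.006, 0.003]
force: [-0.2, -0.1, 0.5]
gripper_width: 0.0006
gripper_force: 0.0
```

View pics/end.png

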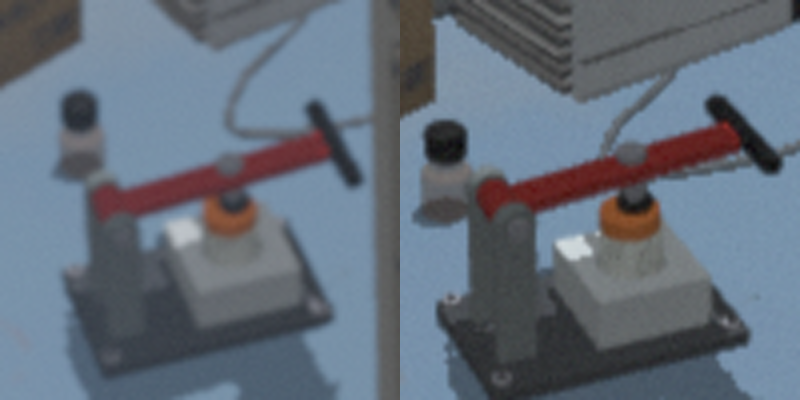

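The clamp is down, its foot is pressing the upright cartridge at side crop (632,205), and the robot is clear.

```bash
python3 -c "
from bench import robot
print(robot.close_job())"
```

```text
the job is handed in; nothing more can be done
None
```

I stood the cartridge in the socket, clamped it home and handed the job in, but the last handle reading was about 19 N. That is above the 15–16 N stop and at the top of the 14–19 N band; I estimate about 15 N at the foot, under the 18 N crush limit, and no verdict came back.

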